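# Peel a clean tray off the started stack and hold it out for loading

### The arm

A 6-joint arm with a two-finger parallel gripper is mounted at the origin on a cart in front of the work surface, level with it; the furniture and walls round the work are solid. World frame = base frame: x ahead of the robot, y to its left, z up, the work surface at z = 0. Lengths are in m, angles in rad, forces in N, time in s.
With the tool pointing down it reaches from about 0.35 to 0.775 m from the base axis. Payload 7.3 kg.
Tool frame: the origin (TCP) lies at the very end of the fingers, on their centre line; the grasp point (between the pads) lies 19 mm behind it; z points along the fingers, y is the direction in which the jaws open and shut (so a half turn about z gives the same grasp; the last joint's range is limited). The gripper opens to 92 mm and grips with 3 to 60 N. Pads are 19 mm wide; open, the fingers measure 130 mm over their backs; the gripper's body (75 mm by 190 mm) begins 47 mm behind the grasp point.
Start: joints at [0.98, 0.342, 1.524, -0, 1.275, -0.146], TCP at [0.226, 0.474, 0.227] pointing down, gripper open.
Joint ranges: [-2.53, 2.53], [-0.77, 2.02], [0.04, 2.7], [-1, 4.14], [0.28, 2.66], [-3.11, 3.11]. Speed limits (rad/s): [2.57, 2.57, 3.14, 3.14, 3.14, 3.14].

### API

Orientations are given as [roll, pitch, yaw] about the fixed x, y, z axes, in that order (R = Rz(yaw) Ry(pitch) Rx(roll)).
In Python, from cell import observe, read_camera, camera_info, hand_in gives the robot as it stands.
- The arm moves only by the tool jog_arm, never from a script. Its argument "rows" is one flat list of numbers, 5 for each row, row after row: the finger opening in mm, from 0 to 91.8, then the shift along the tool's x, y, z in mm, then the turn about the tool's z in degrees. In form: [gripper, tx, ty, tz, roll, gripper, tx, ty, tz, roll, ...]. A call has 1 to 20 rows; each row shifts and turns the commanded pose from where the row before left it, along the tool's axes as they then stand; what a row does not reach is not made up. A row lasts 1/10 s, in which the tool goes at most 50 mm and 8.59 degrees, less where a joint would pass 70% of its speed; a pose out of reach is approached as far as the arm can. A call with a gripper value outside its range is refused whole. The fingers move at their own pace and stop on an object; "grip_force" is the grip in N (left out, the last holds). Time passes only in rows, so rows that do not move let the fingers close. It gives the time, the measured TCP pose, the force and the opening at its end, in the units of the state.
- observe(): the state, without advancing time (a new reading comes with each control period).
- read_camera(name): name is "scene" or "top" or "wrist"; returns (picture, depth): 480x640x3 uint8, red, green, blue; 480x640 float32, m along the optical axis (not along the pixel's ray), 0 where there is no reading.
- camera_info(name): a dict with "fx", "fy", "cx", "cy" (pixels), "extrinsics" (4x4, takes a point from camera to world coordinates); the wrist camera has in their place "tool_from_camera" (4x4, takes a point from camera to tool coordinates, whose origin is the TCP and whose axes are the flange's). Camera axes: x right, y up, looking along -z (the intrinsics and any distortion apply to the point x, -y, -z); pixel columns grow to the right and rows downward; lengths in m; the calibration is good to about 2 mm. A picture is of the moment at which its call begins: read the wrist's pose just before it. camera_info takes no time and is no camera call.
- hand_in(): hands the job in, once; it reports no verdict.
The state is a dict: "time": time; "qpos": joint angles; "qvel": joint speeds; "joint_efforts": joint torques, N m; "tool_pos": TCP position; "tool_rot": TCP orientation; "contact_force": force on the tool from outside, world axes, zero at the start; "torque": the same for the moment, N m; "opening": finger opening in m.
Only numpy, scipy, OpenCV 4.12 (cv2) and the standard library are available. Lean on these libraries where they do the work, as an engineer would, in place of code of your own. Each camera call takes 0.05 s, during which the arm holds its last target. There are 200 camera calls.

### The job

Two stacks of clean, clinging procedure trays stand on the worktop; the started one, with fewer trays in it, is to be used up first. Peel its top tray off by lifting one corner of the rim well up while the opposite corner is still seated, so that the next tray stays in the stack, then hold the tray level and open side up over the middle of the white instrument tray, about a hand's breadth above it, for a colleague to load. Finish while holding it there in the gripper, and leave the other stack and everything else on the worktop where it is.

Things in the scene. Friction and masses are not known exactly. Their poses are not given: they have to be found in the camera images.
- tray_a_mid (a point): Centre, half-way up, of the top tray on one of two stacks of sea-green formed plastic trays (three trays: this point at z 62 mm; five: 94 mm; either stack may stand left or right). A tray is 170 (x) x 130 (y) x 40 mm high, open upward, 45 g, its four corners cut off at 45 degrees (cut edges 42 mm). z up, x along the length.
- tray_a_corner1 (a point): Middle of the rim at tray_a's +x +y cut corner. The rim is a stiff band all round, 10 mm thick level across the edge and 12 mm high, with upright faces; this point lies 6 mm below its top, 5 mm in from the outside. The next rim's top is 4 mm below the band. Inside the tray a ledge stops a finger 12 mm below the rim top. Corner 3 is diagonally opposite.
- tray_a_corner2 (a point): The same point of the rim at tray_a's -x +y cut corner; corner 4 is diagonally opposite.
- tray_a_corner3 (a point): The same point of the rim at tray_a's -x -y cut corner; corner 1 is diagonally opposite.
- tray_a_corner4 (a point): The same point of the rim at tray_a's +x -y cut corner; corner 2 is diagonally opposite.
- next_a: The tray below tray_a, alike; origin at its underside's centre, 16 mm under tray_a's. tray_a rests on four lugs in it, 52 mm in x and 32 mm in y from the centre, at tray_a's underside, and is gripped by four small sprung nubs inside its long rims, 42 mm from the middle: straight off takes 5 to 8 N, by a corner 2 to 4 N; each nub lets go after 5 mm of lift. next_a is held twice as hard below.
- tray_b_mid (a point): The same point of the top tray on the other stack; same make, size and axes as tray_a.
- tray_b_corner1 (a point): The same point of the rim at tray_b's +x +y cut corner; corner 3 is diagonally opposite.
- tray_b_corner2 (a point): The same point of the rim at tray_b's -x +y cut corner; corner 4 is diagonally opposite.
- tray_b_corner3 (a point): The same point of the rim at tray_b's -x -y cut corner; corner 1 is diagonally opposite.
- tray_b_corner4 (a point): The same point of the rim at tray_b's +x -y cut corner; corner 2 is diagonally opposite.
- instrument_tray_mid (a point): Middle of the inner floor (4 mm above the worktop) of the flat white instrument tray, 278 x 218 x 20 mm, lying between the two stacks with two white packets and a thermometer in it; z up. It stays where it lies.
- brown_bottle: Small brown bottle with white cap, 49 mm across, 122 mm high, standing behind the instrument tray; origin at its underside. Bystander.
- drop_bottle: White dropper bottle, 49 mm across, 152 mm high, behind the instrument tray; origin at its underside. Bystander.
- timer: White wind-up timer, 66 x 66 x 48 mm, at the back; origin at its underside. Bystander.
- carton_1: Small white and green carton, 31 x 47 x 72 mm, at the back left; origin at its underside. Bystander.
- carton_2: Small white and purple carton, 31 x 47 x 72 mm, at the back left; origin at its underside. Bystander.
- tape: Roll of tan tape lying flat at the left side, 104 mm across, 25 mm high; origin at its underside. Bystander.

How it is judged:
On the way, in this order (a step that is already met when the one before it is completed fails the run):
1. one corner of the top tray of the lower stack is lifted at least 12 mm while the opposite corner is still seated (raised less than 4 mm) (((z of tray_a_corner1 in the frame of next_a above 0.062 m and z of tray_a_corner3 in the frame of next_a below 0.054 m) or (z of tray_a_corner2 in the frame of next_a above 0.062 m and z of tray_a_corner4 in the frame of next_a below 0.054 m) or (z of tray_a_corner3 in the frame of next_a above 0.062 m and z of tray_a_corner1 in the frame of next_a below 0.054 m) or (z of tray_a_corner4 in the frame of next_a above 0.062 m and z of tray_a_corner2 in the frame of next_a below 0.054 m))), for 0.1 s.
2. the peeled tray is clear above the stack or away from it (distance between tray_a_mid and next_a above 0.1 m), for 0.1 s.
At the end, for the whole second after the job is handed in: Lower stack's top tray held in the fingers, centre within 50 mm (plan) of the instrument tray's and 80 to 220 mm above the worktop, open side up, level within 10 degrees, not touching the instrument tray; next tray within 12 mm of its start; other stack's top tray and bystanders within 30 mm (horizontal distance between tray_a_mid and instrument_tray_mid below 0.05 m and height (world z) of tray_a_mid between 0.08 and 0.22 m and angle between tray_a_mid's own z axis and vertical below 0.17 rad and contact force between the fingers and tray_a above 0.5 N and contact force between tray_a and instrument_tray below 0.05 N and distance of next_a from where it was at the start of the episode below 0.012 m and distance of each of tray_b_mid, brown_bottle, drop_bottle, timer, carton_1, carton_2, tape from where it was at the start of the episode below 0.03 m); the arm keeps its last pose, push and grip.
It fails at once if the next tray of the lower stack is pulled out of place (12 mm) (distance of next_a from where it was at the start of the episode above 0.012 m).
It fails at once if the other stack's top tray or a bystander is moved by more than 30 mm (distance of any of tray_b_mid, brown_bottle, drop_bottle, timer, carton_1, carton_2, tape from where it was at the start of the episode above 0.03 m).
It also fails if it takes over 51 s, if anything falls off the work surface, if the arm or the gripper's body presses on something with over 40 N, if the wrist force passes 120 N, or if a joint passes its speed limit or range.

## Working session

There is one attempt and no reset: what is moved stays moved. The work goes in short steps, Python scripts to look and compute and a tool call to move; the robot and the scene stay as the last step left them, time stands still between calls to the robot, and variables do not carry over. Pictures are saved under pics/ and viewed, about 8 in all and at most 12, crops included, and the job is handed in when it is done.

Besides the shell and the picture viewer there is one more tool, called after "Emit:" in YAML: its name, and indented under it one key for each argument. jog_arm: Moves the arm, as the interface text tells. Its arguments: {"type":"object","properties":{"rows":{"type":"array","items":{"type":"number"}},"grip_force":{"type":"number"}},"required":["rows"]}

```bash
mkdir -p pics; ls; cat > h.py <<'E'
import numpy as np,cv2
from cell import *
def cloud(name,depth,info=None,T=None):
    i=info or camera_info(name); T=np.array(i["extrinsics"]) if T is None else T
    v,u=np.mgrid[:480,:640]
    P=np.stack([(u-i["cx"])/i["fx"]*depth,-(v-i["cy"])/i["fy"]*depth,-depth],-1)
    return P@T[:3,:3].T+T[:3,3]
E
python3 - <<'E'
from h import *
print(observe())
for n in("top","scene"):
    p,d=read_camera(n);cv2.imwrite(f"pics/{n}0.png",p[...,::-1]);np.savez(f"{n}0",p=p,d=d)
    print(n,camera_info(n),(d>0).mean())
print(camera_info("wrist"))
E
```

```text
pics
{'time': 0.0, 'qpos': array([ 9.79954176e-01,  3.42721656e-01,  1.52502631e+00, -1.16940826e-05,
        1.27543974e+00, -1.45983565e-01]), 'qvel': array([-0.00139961,  0.00089557,  0.00045074,  0.00075478,  0.00090714,
       -0.00189935]), 'joint_efforts': array([-4.10248185e-05, -4.31236124e+01, -2.44217938e+01,  7.16508483e-02,
        5.60653768e-02, -1.59213514e-04]), 'tool_pos': array([0.22565923, 0.47355724, 0.2260423 ]), 'tool_rot': array([-3.14001294e+00, -2.20962620e-04,  2.69673731e+00]), 'contact_force': array([ 0.47957774, -0.3755932 , -0.34761875]), 'torque': array([-0.04290532, -0.01243107,  0.01228898]), 'opening': 0.09200475739273214}
top {'fx': 624.1404097086332, 'fy': 624.1404097086332, 'cx': 312.40728983479136, 'cy': 243.24245535091848, 'extrinsics': array([[ 0.02937104,  0.9933055 , -0.11172073,  0.40210458],
       [-0.99916723,  0.03234229,  0.02487622,  0.05495314],
       [ 0.02832299,  0.11089705,  0.99342823,  1.5613929 ],
       [ 0.        ,  0.        ,  0.        ,  1.        ]])} 0.99595703125
scene {'fx': 465.9874681201953, 'fy': 465.9874681201953, 'cx': 316.7156299590818, 'cy': 241.74612827722993, 'extrinsics': array([[ 0.88745125,  0.18381215, -0.42266225,  0.02868252],
       [-0.46089911,  0.35090946, -0.81512855, -0.94114146],
       [-0.00151435,  0.91819151,  0.39613389,  0.55360552],
       [ 0.        ,  0.        ,  0.        ,  1.        ]])} 0.9958723958333333
{'fx': 373.77600921216, 'fy': 373.77600921216, 'cx': 317.8732979639635, 'cy': 236.36041262349346, 'tool_from_camera': array([[ 6.89150626e-04,  9.53560792e-01,  3.01199835e-01,
         8.05315349e-02],
       [ 9.99999720e-01, -5.69016965e-04, -4.86581158e-04,
         6.66007424e-04],
       [-2.92596898e-04,  3.01200086e-01, -9.53560917e-01,
        -1.58887088e-01],
       [ 0.00000000e+00,  0.00000000e+00,  0.00000000e+00,
         1.00000000e+00]])}
```

View pics/top0.png

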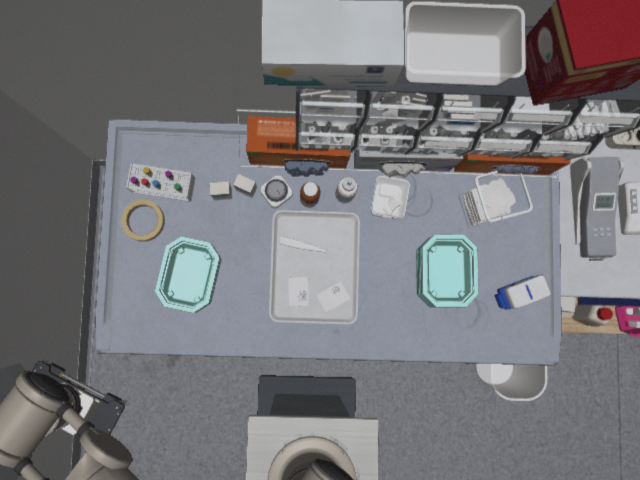

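View pics/scene0.png

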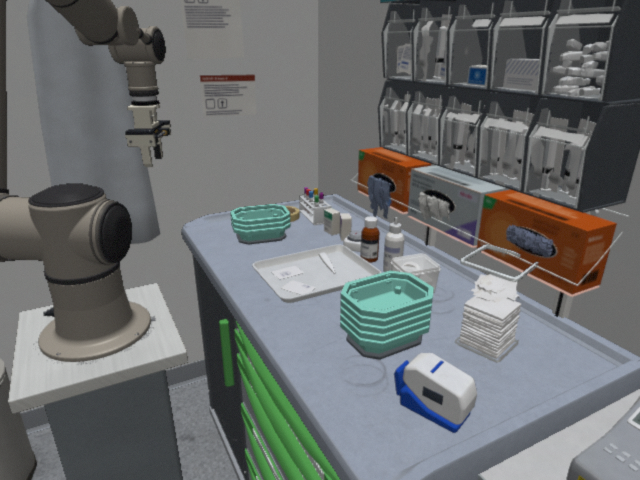

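The left stack (188,273 in the top view) has 3 trays, the right one (448,270) has 5, and the instrument tray lies at (315,267). Next I measure them.

```bash
python3 - <<'E'
from h import *
z=np.load("top0.npz");p,d=z["p"],z["d"];W=cloud("top",d)
i=camera_info("top");T=np.array(i["extrinsics"])
def ray(uv,h):
    uv=np.asarray(uv,float).reshape(-1,2)
    r=np.stack([(uv[:,0]-i["cx"])/i["fx"],-(uv[:,1]-i["cy"])/i["fy"],-np.ones(len(uv))],-1)@T[:3,:3].T
    return T[:3,3]+r*((h-T[2,3])/r[:,2])[:,None]
hsv=cv2.cvtColor(p,cv2.COLOR_RGB2HSV)
m=cv2.inRange(hsv,(70,40,60),(95,255,255)); m[:220]=0;m[330:]=0
print("table z",np.median(W[320:345,200:400,2]))
for nm,sl,h in(("left",(140,235),.082),("right",(400,490),.114)):
    mm=np.zeros_like(m);mm[:,sl[0]:sl[1]]=m[:,sl[0]:sl[1]]
    c=max(cv2.findContours(mm,cv2.RETR_EXTERNAL,cv2.CHAIN_APPROX_NONE)[0],key=cv2.contourArea)
    zz=W[...,2][mm>0];print(nm,"z pct",np.percentile(zz,[50,80,90,95,99]))
    q=(mm>0)&(W[...,2]>h-.012);print(q.sum())
    R=cv2.minAreaRect((W[q][:,:2]*1000).astype(np.float32));print("depth rect",R)
    print("box",cv2.boxPoints(R).round())
    R=cv2.minAreaRect((ray(c,h)[:,:2]*1000).astype(np.float32));print("contour rect",R)
for h in(.02,):
    print("instr",ray([[273,213],[356,213],[357,322],[271,322],[315,267]],h).round(3))
    print("bystanders",ray([[143,220],[220,188],[244,183]],h).round(3))
E
```

```text
table z 0.0002715604297421903
left z pct [0.05234884 0.07916864 0.08290579 0.08496091 0.08874743]
1150
depth rect ((468.16259765625, 212.56298828125), (333.4237060546875, 169.75131225585938), 79.96098327636719)
box [[356.  63.]
 [523.  34.]
 [581. 362.]
 [414. 392.]]
contour rect ((485.375732421875, 310.07879638671875), (135.0810089111328, 170.11474609375), 79.42649841308594)
right z pct [0.08306533 0.11033663 0.11412634 0.11605625 0.11950175]
1196
depth rect ((501.796630859375, -154.96914672851562), (169.75196838378906, 432.6751708984375), 3.981410503387451)
box [[ 402.   55.]
 [ 432. -377.]
 [ 601. -365.]
 [ 571.   67.]]
contour rect ((511.61041259765625, -297.4393005371094), (170.91580200195312, 144.7339324951172), 1.684281826019287)
instr [[ 0.648  0.117  0.02 ]
 [ 0.655 -0.091  0.02 ]
 [ 0.384 -0.099  0.02 ]
 [ 0.378  0.112  0.02 ]
 [ 0.517  0.008  0.02 ]]
bystanders [[0.62  0.438 0.02 ]
 [0.707 0.251 0.02 ]
 [0.722 0.192 0.02 ]]
```

Emit:
jog_arm:
  rows: [60,-25.2,-9.9,0,0,60,-25.2,-9.9,0,0,60,-25.2,-9.9,0,0,60,-25.2,-9.9,0,0,60,-25.2,-9.9,0,0,60,-25.2,-9.9,0,0,60,-25.2,-9.9,0,0,60,-25.2,-9.9,0,0,60,-25.2,-9.9,0,0,60,-25.2,-9.9,0,0,50,0,0,0,7.5,50,0,0,0,7.5,50,0,0,0,7.5,50,0,0,0,7.5,50,0,0,0,0,50,0,0,0,0]
  grip_force: 10

```text
time: 1.7
tool_pos: [0.4106, 0.2761, 0.2265]
tool_rot: [-3.141, -0.0, 2.177]
contact_force: [-0.5, -0.4, -0.8]
opening: 0.0497
```

```bash
cat >> h.py <<'E'
from scipy.spatial.transform import Rotation as Ro
def tool():
    s=observe();M=np.eye(4);M[:3,:3]=Ro.from_euler("xyz",s["tool_rot"]).as_matrix();M[:3,3]=s["tool_pos"];return M
E
python3 - <<'E'
from h import *
M=tool();s=observe();print(s["time"],s["tool_pos"],s["tool_rot"],s["opening"],s["contact_force"])
p,d=read_camera("wrist");i=camera_info("wrist")
np.savez("w1",p=p,d=d,M=M);cv2.imwrite("pics/w1.png",p[...,::-1])
W=cloud("wrist",d,i,M@np.array(i["tool_from_camera"]))
g=cv2.inRange(cv2.cvtColor(p,cv2.COLOR_RGB2HSV),(70,40,60),(95,255,255))>0
q=g&(W[...,2]>.077)&(W[...,2]<.088)
print(g.sum(),q.sum(),np.percentile(W[...,2][g],[50,90,95,99]))
v=p.copy();v[q]=(255,0,0);cv2.imwrite("pics/w1m.png",v[...,::-1])
E
```

```text
1.7 [0.41061114 0.2760851  0.22650371] [-3.14107375e+00 -1.21813241e-04  2.17671456e+00] 0.04969848525951437 [-0.48647637 -0.4199395  -0.76807694]
22057 4930 [0.05714417 0.08283597 0.08332717 0.08425608]
```

View pics/w1m.png

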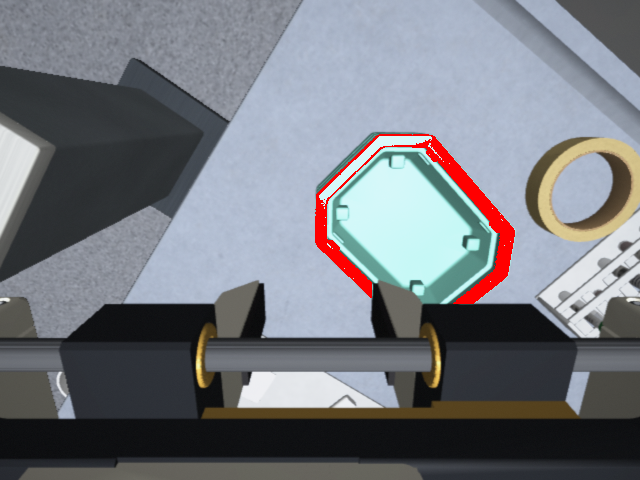

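```bash
cat >> h.py <<'E'
def rim(p,d,M,box,lo=.0785,hi=.09):
    i=camera_info("wrist");W=cloud("wrist",d,i,M@np.array(i["tool_from_camera"]))
    q=np.zeros(d.shape,bool);u0,u1,v0,v1=box;q[v0:v1,u0:u1]=1
    q&=(W[...,2]>lo)&(W[...,2]<hi)
    n,l,st,_=cv2.connectedComponentsWithStats(q.astype(np.uint8));k=1+st[1:,4].argmax();q=l==k
    return W,q
E
python3 - <<'E'
from h import *
z=np.load("w1.npz");p,d,M=z["p"],z["d"],z["M"]
W,q=rim(p,d,M,(300,530,120,300))
X=W[q][:,:2]*1000;print(q.sum(),np.median(W[q][:,2]))
R=cv2.minAreaRect(X.astype(np.float32));print(R)
for a in np.radians([-9.6,-10.1,-10.6,-11.1,-11.6]):
    e=np.array([[np.cos(a),np.sin(a)],[-np.sin(a),np.cos(a)]]);Y=X@e.T
    lo,hi=np.percentile(Y,.3,0),np.percentile(Y,99.7,0)
    # corner extents along 45deg normals
    n=np.array([[1,1],[-1,1],[-1,-1],[1,-1]])/2**.5
    print(np.degrees(a),hi-lo,((hi+lo)/2)@e,[np.percentile(Y@k,99.7).round(1) for k in n])
a=np.radians(-10.6);e=np.array([[np.cos(a),np.sin(a)],[-np.sin(a),np.cos(a)]])
Y=(X-[485,310])@e.T
im=np.full((400,500,3),255,np.uint8)
for x,y in Y: 
    cv2.circle(im,(int(250+x*2),int(200-y*2)),0,(0,0,200),-1)
cv2.imwrite("pics/plan.png",im)
# long-side line fits: outermost points per x bin
for s in(1,-1):
    P=[]
    for x in range(-50,51,5):
        k=(abs(Y[:,0]-x)<2.5)&(s*Y[:,1]>40)
        if k.sum()>5:P.append((x,s*np.percentile(s*Y[k,1],98)))
    P=np.array(P);
    if len(P)>3: print("y side",s,np.polyfit(P[:,0],P[:,1],1),len(P))
    P=[]
    for y in range(-30,31,5):
        k=(abs(Y[:,1]-y)<2.5)&(s*Y[:,0]>60)
        if k.sum()>5:P.append((y,s*np.percentile(s*Y[k,0],98)))
    P=np.array(P)
    if len(P)>3: print("x side",s,np.polyfit(P[:,0],P[:,1],1),len(P))
E
```

```text
5886 0.08275970093780621
((487.8045959472656, 310.94549560546875), (130.2282257080078, 170.2174072265625), 79.26982116699219)
-9.6 [169.67867781 129.55330076] [487.61326412 311.48338784] [np.float64(661.6), np.float64(55.9), np.float64(-493.5), np.float64(87.4)]
-10.1 [169.34957311 129.37344411] [487.56134055 311.28316158] [np.float64(661.9), np.float64(60.7), np.float64(-493.6), np.float64(81.9)]
-10.600000000000001 [169.0886912  129.42286697] [487.51106494 311.11142823] [np.float64(662.2), np.float64(65.6), np.float64(-493.7), np.float64(76.4)]
-11.1 [168.9837141  129.62141377] [487.39959471 311.07177798] [np.float64(662.5), np.float64(70.6), np.float64(-493.7), np.float64(70.9)]
-11.6 [169.00609593 130.08782463] [487.27752337 311.08952721] [np.float64(662.8), np.float64(75.5), np.float64(-493.6), np.float64(65.4)]
y side 1 [-1.50639771e-03  6.60508276e+01] 21
x side 1 [ 0.15995458 83.76982556] 8
y side -1 [-3.85540902e-04 -6.30380301e+01] 14
x side -1 [ 2.43192972e-03 -8.22210844e+01] 13
```

View pics/plan.png

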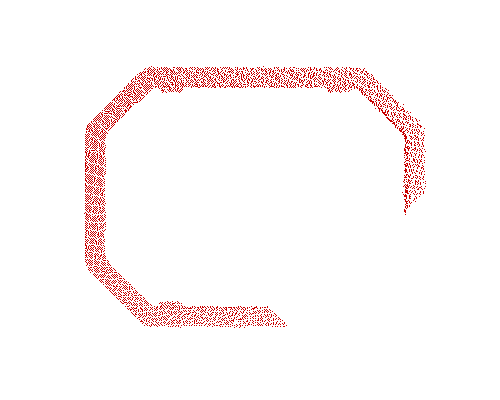

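Emit:
jog_arm:
  rows: [40,-0.4,3.4,20,0.4,40,0,0,30,0,40,0,0,30,0,40,0,0,30,0,40,0,0,20,0,40,0,0,12,0,40,0,0,6,0,40,0,0,0,0,40,0,0,0,0]

```text
time: 2.65
tool_pos: [0.4144, 0.2781, 0.0796]
tool_rot: [3.14, 0.0, 2.167]
contact_force: [-0.8, 0.3, 0.4]
opening: 0.0396
```

```bash
python3 - <<'E'
from h import *
p,d=read_camera("wrist");cv2.imwrite("pics/w2.png",p[...,::-1])
E
```

```text
(no output)
```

View pics/w2.png

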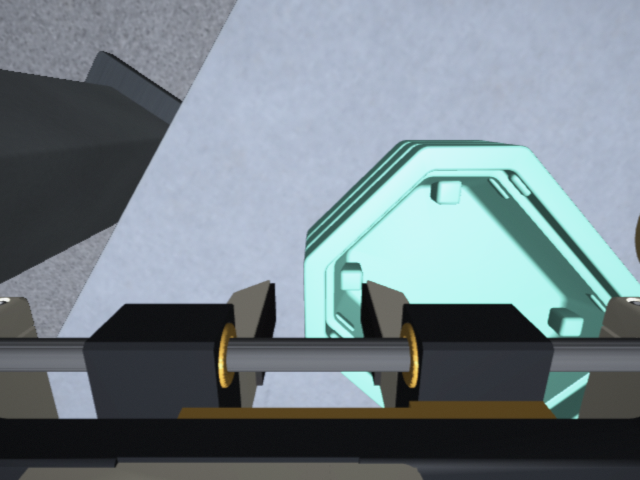

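The fingers straddle the cut corner: rim edge at about (315,300), pads at 270 and 370. I'll go down and close lightly.

Emit:
jog_arm:
  rows: [40,0,0,4,0,40,0,0,3.4,0,40,0,0,0,0,25,0,0,0,0,18,0,0,0,0,4,0,0,0,0,4,0,0,0,0,4,0,0,0,0,4,0,0,0,0,4,0,0,0,0]
  grip_force: 10

```text
time: 3.7
tool_pos: [0.4135, 0.2777, 0.0714]
tool_rot: [-3.141, -0.0, 2.166]
contact_force: [-1.2, -1.1, 2.3]
opening: 0.0099
```

Emit:
jog_arm:
  rows: [4,0,0,-1,0,4,0,0,-1,0,4,0,0,-1,0,4,0,0,-1,0,4,0,0,-1,0,4,0,0,-1,0,4,0,0,-1,0,4,0,0,-1,0,4,0,0,0,0]

```text
time: 4.6
tool_pos: [0.414, 0.2778, 0.0796]
tool_rot: [3.141, 0.0, 2.166]
contact_force: [0.8, -1.5, -1.5]
opening: 0.0102
```

```bash
cat > fit.py <<'E'
from h import *
import sys
M=tool();p,d=read_camera("wrist");cv2.imwrite(f"pics/{sys.argv[1]}.png",p[...,::-1])
i=camera_info("wrist");W=cloud("wrist",d,i,M@np.array(i["tool_from_camera"]))
h=cv2.cvtColor(p,cv2.COLOR_RGB2HSV);g=cv2.inRange(h,(70,25,60),(95,255,255))>0
dx=W[...,:2]-np.array(eval(sys.argv[2]))
a=np.radians(-10.7);e=np.array([[np.cos(a),np.sin(a)],[-np.sin(a),np.cos(a)]]);Y=dx@e.T*1000
s=observe();print(s["time"],s["tool_pos"],s["contact_force"],s["opening"])
for n,(x,y) in dict(c1=(66,46),c2=(-66,46),c3=(-66,-46),c4=(66,-46),ypos=(0,60),xneg=(-80,0),yneg=(-30,-60)).items():
    k=g&(np.hypot(Y[...,0]-x,Y[...,1]-y)<7)
    if k.sum()>5:print(n,k.sum(),"top z",np.percentile(W[k][:,2],[50,90]).round(4))
E
python3 fit.py w3 "[.4876,.311]"
```

```text
4.65 [0.41402202 0.27773647 0.07954694] [ 0.21009203 -1.46628817 -1.34716612] 0.010268497790396439
c2 941 top z [0.0876 0.0886]
c3 578 top z [0.091  0.0917]
ypos 831 top z [0.084 0.085]
xneg 1335 top z [0.0889 0.0905]
```

The tray is tilting as wanted: corner 3 is up 8 mm and the far long side 1–2 mm. I'll keep lifting.

Emit:
jog_arm:
  rows: [4,0,0,-1,0,4,0,0,-1,0,4,0,0,-1,0,4,0,0,-1,0,4,0,0,-1,0,4,0,0,-1,0,4,0,0,-1,0,4,0,0,-1,0,4,0,0,-1,0,4,0,0,0,0,4,0,0,0,0]

```text
time: 5.75
tool_pos: [0.4138, 0.2777, 0.0884]
tool_rot: [3.141, -0.0, 2.166]
contact_force: [0.2, 0.1, -0.2]
opening: 0.0098
```

```bash
python3 fit.py w4 "[.4876,.311]"; python3 - <<'E'
from h import *
p,d=read_camera("scene");cv2.imwrite("pics/s1.png",cv2.resize(p[170:280,190:330,::-1],None,fx=5,fy=5))
E
```

```text
5.8 [0.41376301 0.27771868 0.08830377] [ 0.09975672 -0.01105956  0.38334087] 0.009808688766310034
c2 1013 top z [0.098  0.0989]
c3 587 top z [0.0994 0.1002]
ypos 876 top z [0.0962 0.0972]
xneg 1405 top z [0.0978 0.0996]
```

View pics/s1.png

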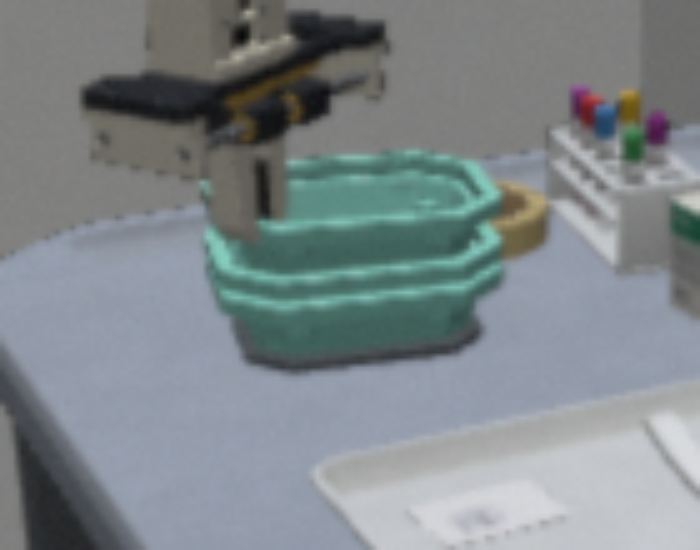

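The crop shows the tray level and just unclipped. It may have popped off around 12 mm, so I can't be sure the peel condition was met for long enough. I'll reseat it and peel again with a lighter grip.

Emit:
jog_arm:
  rows: [4,0,0,2,0,4,0,0,2,0,4,0,0,2,0,4,0,0,2,0,4,0,0,2,0,4,0,0,2,0,4,0,0,2,0,4,0,0,1,0,4,0,0,1,0,4,0,0,1,0,4,0,0,0,0]

```text
time: 6.95
tool_pos: [0.4138, 0.2777, 0.0713]
tool_rot: [-3.142, -0.0, 2.166]
contact_force: [-0.5, -0.7, 1.7]
opening: 0.0101
```

```bash
python3 fit.py w5 "[.4876,.311]"
```

```text
7.0 [0.41379507 0.27772766 0.07133252] [-1.809061    0.15078842  1.1520418 ] 0.009662151788435658
c2 1102 top z [0.0872 0.0882]
c3 577 top z [0.0824 0.0833]
ypos 965 top z [0.088  0.0889]
xneg 1339 top z [0.0839 0.0855]
```

Far side sits about 5 mm high on its nubs. I'll release, then press it home at the far corner with closed fingers.

Emit:
jog_arm:
  rows: [30,0,0,0,0,30,0,0,0,0,30,0,0,0,0,30,0,0,-10,0,30,0,0,-15,0,30,0,0,-10,0,0,-5.6,32,0,0,0,-5.6,32,0,0,0,-5.6,32,0,0,0,-5.6,32,0,0,0,-5.6,32,0,0,0,0,0,5,0,0,0,0,5,0,0,0,0,0,0]

```text
time: 8.4
tool_pos: [0.5603, 0.3437, 0.0953]
tool_rot: [-3.139, -0.001, 2.166]
contact_force: [0.2, 0.2, -0.1]
opening: 0.0004
```

```bash
python3 fit.py w6 "[.4876,.311]"; python3 - <<'E'
from h import *
import cv2
# top-camera depth of rim
p,d=read_camera("top");W=cloud("top",d);g=cv2.inRange(cv2.cvtColor(p,cv2.COLOR_RGB2HSV),(70,25,60),(95,255,255))>0
a=np.radians(-10.7);e=np.array([[np.cos(a),np.sin(a)],[-np.sin(a),np.cos(a)]]);Y=(W[...,:2]-[.4876,.311])@e.T*1000
for n,(x,y) in dict(c1=(66,46),c2=(-66,46),c3=(-66,-46),c4=(66,-46)).items():
    k=g&(np.hypot(Y[...,0]-x,Y[...,1]-y)<8);print(n,k.sum(),np.percentile(W[k][:,2],[50,80]) if k.any() else 0)
E
```

```text
8.45 [0.56058253 0.34380285 0.09593801] [ 1.01386447 -0.03285122  0.31901257] 0.00023618885787930988
c1 124 top z [0.0872 0.0883]
c2 835 top z [0.0874 0.0884]
c3 352 top z [0.0761 0.0814]
ypos 1041 top z [0.0877 0.0889]
xneg 688 top z [0.0848 0.0857]
yneg 732 top z [0.081  0.0822]
c1 0 0
c2 0 0
c3 35 [0.07983049 0.08306563]
c4 30 [0.08071807 0.08343571]
```

View pics/w6.png

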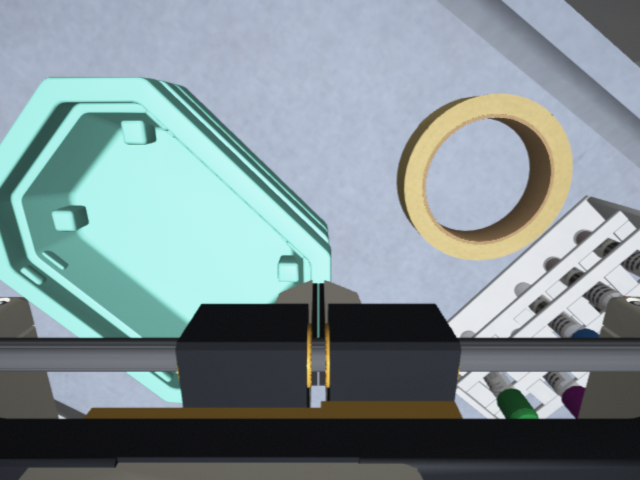

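The view shows the +y side propped up about 5 mm while −y is seated; closed fingers are over the c1 rim (318,300). I'll press down.

Emit:
jog_arm:
  rows: [0,0,0,4,0,0,0,0,3,0,0,0,0,1.5,0,0,0,0,1.5,0,0,0,0,1.5,0,0,0,0,1.5,0,0,0,0,1,0,0,0,0,0,0]

```text
time: 9.3
tool_pos: [0.5643, 0.3445, 0.0841]
tool_rot: [3.136, 0.002, 2.166]
contact_force: [3.9, -0.7, 6.0]
opening: 0.0003
```

```bash
python3 fit.py w7 "[.4876,.311]"
```

```text
9.35 [0.56424606 0.34452997 0.08414252] [ 3.73074727 -0.56505346  6.05108076] 6.55607586975618e-05
c1 107 top z [0.0737 0.0845]
c2 884 top z [0.1023 0.1034]
c4 84 top z [0.0799 0.0819]
ypos 1440 top z [0.0929 0.0947]
```

```bash
cat > pl.py <<'E'
from h import *
import sys
a=np.radians(-10.7);e=np.array([[np.cos(a),np.sin(a)],[-np.sin(a),np.cos(a)]])
for n in("scene","top"):
    p,d=read_camera(n);W=cloud(n,d);g=cv2.inRange(cv2.cvtColor(p,cv2.COLOR_RGB2HSV),(70,25,40),(95,255,255))>0
    Y=(W[...,:2]-[.4876,.311])@e.T*1000
    for c,(x,y) in dict(c1=(66,46),c2=(-66,46),c3=(-66,-46),c4=(66,-46),yp=(0,60),yn=(0,-60),xn=(-80,0),xp=(80,0)).items():
        k=g&(np.hypot(Y[...,0]-x,Y[...,1]-y)<9)
        if k.sum()>5:print(n,c,k.sum(),(np.percentile(W[k][:,2],[50,80,95])*1000).round(1))
    if n=="scene":cv2.imwrite(f"pics/{sys.argv[1]}.png",cv2.resize(p[170:280,190:330,::-1],None,fx=5,fy=5))
E
python3 pl.py s2
```

```text
scene c1 24 [76.1 82.6 85.4]
scene c2 24 [ 91.1  99.9 102.4]
scene c3 63 [65.5 95.1 98.6]
scene c4 46 [59.5 75.4 80.8]
scene yp 30 [86.4 91.8 94.7]
scene yn 87 [61.1 81.2 87.3]
scene xn 17 [ 93.  101.3 102.3]
scene xp 13 [77.9 80.5 81. ]
top c3 37 [ 89.4  99.5 102.9]
top c4 40 [79.1 82.8 85.4]
top yp 17 [92.3 93.3 94.6]
top yn 54 [86.4 90.5 92. ]
top xp 49 [ 79.2  81.5 164.1]
```

View pics/s2.png

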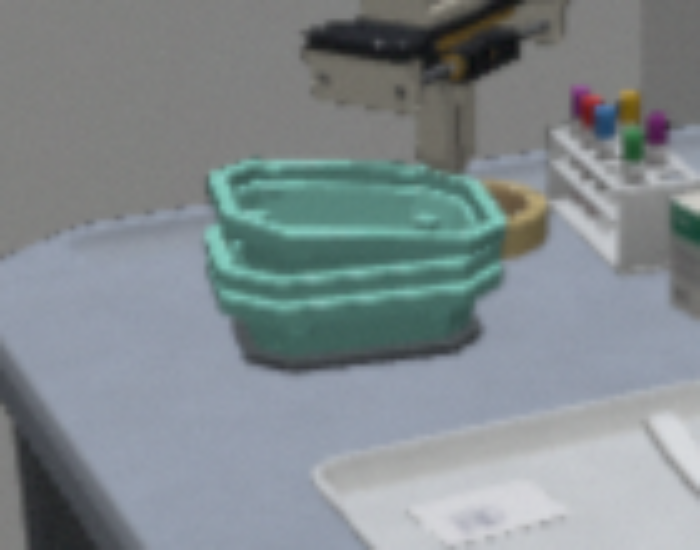

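The crop shows the tray levered: corner 3 about 16 mm up (rim top ≈99 mm) with corner 1 held down (≈+2 mm), which is the peel geometry. I'd rather have a proper lift as well, so I'll back off and see how it settles.

Emit:
jog_arm:
  rows: [0,0,0,-2,0,0,0,0,-3,0,0,0,0,-5,0,30,0,0,-10,0,40,0,0,0,0,40,0,0,0,0]

```text
time: 10.05
tool_pos: [0.562, 0.3444, 0.1027]
tool_rot: [3.141, 0.0, 2.166]
contact_force: [0.1, -0.6, -0.6]
opening: 0.0202
```

```bash
python3 fit.py w8 "[.4876,.311]"; python3 pl.py s3
```

```text
10.1 [0.56182758 0.34433707 0.10228633] [-0.35846647  0.27313234  0.65996469] 0.02397182067735584
c1 494 top z [0.0875 0.0884]
c2 774 top z [0.0874 0.0883]
c3 458 top z [0.0797 0.0827]
ypos 936 top z [0.0878 0.089 ]
xneg 724 top z [0.0846 0.0857]
yneg 617 top z [0.081  0.0822]
scene c1 20 [83.1 87.1 88.2]
scene c2 30 [77.6 84.4 87.9]
scene c3 60 [61.  76.2 81.7]
scene c4 50 [61.3 78.5 82.4]
scene yp 33 [80.6 86.9 88.3]
scene yn 77 [62.1 75.9 81.3]
scene xn 13 [84.4 85.3 85.9]
scene xp 10 [84.  84.7 85.9]
top c3 41 [80.  83.3 88.7]
top c4 39 [79.9 82.8 85.4]
top yp 25 [87.2 89.7 91.3]
top yn 44 [78.  82.4 86.2]
top xp 38 [ 83.   87.5 103. ]
```

It settles as before: +y side up 5 mm, −y side seated. I'll grip corner 1 lightly and peel it, with corner 3 still seated.

Emit:
jog_arm:
  rows: [40,0,0,8,0,40,0,0,8,0,40,0,0,6,0,40,0,0,3,0,30,0,0,0,0,20,0,0,0,0,4,0,0,0,0,4,0,0,0,0,4,0,0,0,0,4,0,0,0,0,4,0,0,0,0]
  grip_force: 5

```text
time: 11.3
tool_pos: [0.5621, 0.3444, 0.0776]
tool_rot: [3.141, 0.0, 2.166]
contact_force: [-0.4, -1.1, 0.7]
opening: 0.0096
```

Emit:
jog_arm:
  rows: [4,0,0,-1.5,0,4,0,0,-1.5,0,4,0,0,-1.5,0,4,0,0,-1.5,0,4,0,0,-1.5,0,4,0,0,-1.5,0,4,0,0,0,0,4,0,0,0,0]

```text
time: 12.1
tool_pos: [0.562, 0.3443, 0.0864]
tool_rot: [3.141, -0.0, 2.166]
contact_force: [0.3, -1.6, -0.8]
opening: 0.0104
```

```bash
python3 fit.py w9 "[.4876,.311]"; python3 pl.py s4
```

```text
12.15 [0.56194259 0.34431261 0.08630702] [ 0.03440802 -0.44749788 -0.65296519] 0.009991888139945783
c1 519 top z [0.0963 0.0971]
c2 1030 top z [0.0958 0.0968]
ypos 1386 top z [0.096  0.0974]
xneg 23 top z [0.0833 0.0852]
yneg 130 top z [0.0803 0.0821]
scene c1 11 [82.8 87.4 97.9]
scene c2 33 [86.1 94.5 96.4]
scene c3 59 [58.5 85.  90. ]
scene c4 47 [63.8 87.3 91.1]
scene yp 30 [87.4 94.5 96.4]
scene yn 79 [62.8 84.3 89.4]
scene xn 17 [67.4 92.4 93.8]
scene xp 11 [92.6 93.1 94.5]
top c3 41 [85.3 91.4 93.8]
top c4 39 [90.2 92.8 95.4]
top yp 22 [ 96.6  99.1 100.2]
top yn 53 [87.1 91.7 93.9]
top xp 42 [ 93.1  95.9 159.7]
```

The tray came up nearly level this time (corner 3 about +8 mm), so that wasn't a peel. I'll seat it properly by pressing mid-way along the +y long rim, between its nubs, then peel corner 3 gently.

Emit:
jog_arm:
  rows: [4,0,0,3,0,4,0,0,3,0,4,0,0,3,0,4,0,0,1,0,30,0,0,0,0,30,0,0,0,0,30,0,0,-12,0,30,0,0,-12,0,0,18.8,-12.5,0,0,0,18.8,-12.5,0,0,0,18.8,-12.5,0,0,0,0,0,0,0,0,0,0,6,0,0,0,0,5,0,0,0,0,2,0,0,0,0,2,0,0,0,0,2,0,0,0,0,2,0,0,0,0,1,0,0,0,0,0,0]

```text
time: 14.25
tool_pos: [0.5016, 0.3739, 0.0851]
tool_rot: [3.13, -0.003, 2.166]
contact_force: [-5.5, 9.1, 22.8]
opening: 0.0006
```

```bash
python3 fit.py w10 "[.4876,.311]"; python3 pl.py s5
```

```text
14.3 [0.5016101  0.37386008 0.08512145] [-5.59874338  9.68327986 23.02038678] 0.0007006493683523055
c2 811 top z [0.0883 0.0898]
ypos 256 top z [0.0546 0.0865]
xneg 708 top z [0.0966 0.0978]
scene c1 27 [81.3 85.2 88.4]
scene c2 25 [80.6 85.4 88.9]
scene c3 70 [ 65.3  97.1 102.3]
scene c4 51 [ 64.4  96.5 101.7]
scene yp 28 [77.9 83.7 87.6]
scene yn 83 [ 64.6  99.  104.5]
scene xn 16 [66.4 95.7 97.2]
scene xp 13 [67.5 94.4 95.4]
top c1 53 [83.6 86.8 91.2]
top c3 57 [ 99.5 104.3 107.5]
top c4 45 [ 96.5 102.  104.4]
top yn 61 [ 72.7 103.  107.1]
top xp 37 [92.6 95.8 99. ]
```

The nubs only lever the −y side up, so they won't re-engage and I'll stop pressing there. I'll back off and let it settle with −y seated and +y up 5. Then I'll press corner 3 firmly into its seat: beyond the lug, that should lift corner 1 clearly while its opposite stays down.

Emit:
jog_arm:
  rows: [0,0,0,-3,0,0,0,0,-6,0,0,0,0,-12,0,0,0,0,-14,0,0,-7.1,-30.6,0,0,0,-7.1,-30.6,0,0,0,-7.1,-30.6,0,0,0,-7.1,-30.6,0,0,0,0,0,8,0,0,0,0,8,0,0,0,0,0,0]

```text
time: 15.5
tool_pos: [0.4144, 0.2781, 0.0986]
tool_rot: [-3.141, -0.0, 2.166]
contact_force: [-0.3, 0.2, -0.1]
opening: 0.0007
```

```bash
python3 fit.py w11 "[.4876,.311]"; python3 pl.py s6
```

```text
15.55 [0.41454303 0.27824832 0.09887258] [ 0.32473784 -0.61132782  0.33402947] 0.00031866432916215226
c1 197 top z [0.0758 0.0776]
c2 775 top z [0.0873 0.0883]
c3 210 top z [0.0824 0.0832]
c4 231 top z [0.0733 0.077 ]
ypos 730 top z [0.088 0.089]
xneg 933 top z [0.0841 0.0856]
scene c1 21 [82.5 86.2 88.6]
scene c3 55 [65.1 77.8 82.9]
scene c4 50 [62.9 78.3 82.3]
scene yp 27 [80.6 86.7 88.7]
scene yn 75 [63.6 76.4 80.8]
scene xn 12 [79.2 84.7 85.4]
scene xp 10 [83.9 84.2 84.4]
top c1 44 [86.  90.1 92.3]
top c4 40 [80.6 83.9 85.9]
top yp 39 [85.8 88.2 94.1]
top yn 48 [76.7 82.8 85.5]
top xp 36 [82.4 85.2 87.8]
```

View pics/w11.png

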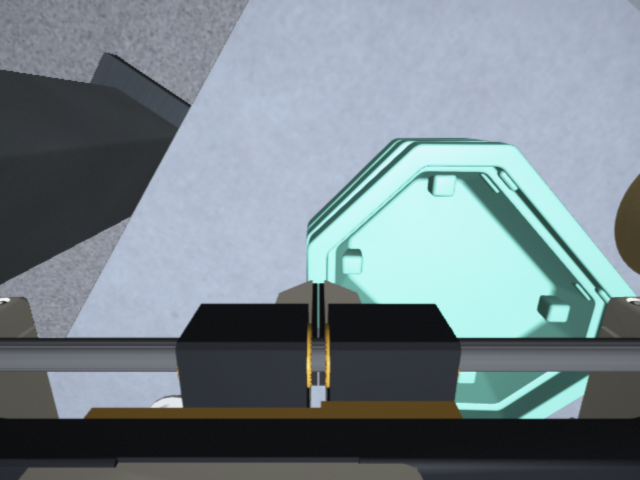

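The stack is intact and the closed fingers are over the c3 rim (318,300). I'll press c3 slowly, from tip z 98.7 to 80.

Emit:
jog_arm:
  rows: [0,0,0,8,0,0,0,0,6,0,0,0,0,1.5,0,0,0,0,1,0,0,0,0,1,0,0,0,0,1,0,0,0,0,0,0,0,0,0,0,0]

```text
time: 16.45
tool_pos: [0.4136, 0.2778, 0.0815]
tool_rot: [-3.142, -0.0, 2.166]
contact_force: [-3.0, -0.8, 5.8]
opening: 0.0005
```

```bash
python3 fit.py w12 "[.4876,.311]"; python3 pl.py s7
```

```text
16.5 [0.41359038 0.27780212 0.08146504] [-3.31938101 -2.00246123  7.07177902] 0.0003938548917399377
c2 950 top z [0.087 0.088]
c3 54 top z [0.0818 0.0827]
ypos 877 top z [0.0883 0.0894]
xneg 1136 top z [0.0838 0.085 ]
scene c1 22 [82.9 87.2 88.3]
scene c3 51 [54.9 74.5 81.2]
scene c4 48 [63.3 79.8 83.9]
scene yp 26 [82.9 87.4 88.2]
scene yn 80 [60.1 73.8 81. ]
scene xp 11 [85.5 86.  87.1]
top c1 45 [85.8 88.9 91.9]
top c4 39 [80.9 83.3 86.8]
top yp 49 [85.6 89.8 93. ]
top yn 48 [79.9 81.8 85.2]
top xp 34 [83.8 86.  90.4]
```

Emit:
jog_arm:
  rows: [0,0,0,1,0,0,0,0,1,0,0,0,0,1,0,0,0,0,1,0,0,0,0,0,0,0,0,0,0,0]

```text
time: 17.2
tool_pos: [0.4116, 0.277, 0.0794]
tool_rot: [-3.138, -0.001, 2.167]
contact_force: [-13.5, -6.8, 32.0]
opening: 0.0004
```

```bash
python3 fit.py w13 "[.4876,.311]"; python3 pl.py s8
```

```text
17.25 [0.41160555 0.27700187 0.07939356] [-15.41795579  -7.08389505  32.08742077] 0.0007277383675943362
c2 1000 top z [0.0887 0.0898]
c3 57 top z [0.0805 0.0816]
ypos 874 top z [0.0941 0.0951]
xneg 996 top z [0.0831 0.0844]
scene c1 17 [92.1 96.2 97.4]
scene c3 40 [49.9 72.1 80.2]
scene c4 53 [65.6 85.6 89.8]
scene yp 29 [83.4 91.5 94.1]
scene yn 79 [59.4 76.2 82.3]
scene xp 8 [92.1 93.5 94.4]
top c1 34 [ 95.8  98.8 101. ]
top c4 40 [88.5 90.2 94.1]
top yp 46 [92.  94.5 97.4]
top yn 44 [81.1 83.1 85.8]
top xp 29 [93.2 97.  98. ]
```

Clear now: corner 1 is about 14 mm up and corner 3 is pressed into its seat (−1.5 mm), held for several readings. Now I'll grip corner 3 and take the tray away.

Emit:
jog_arm:
  rows: [0,0,0,-2,0,0,0,0,-4,0,0,0,0,-8,0,0,0,0,-8,0,40,0,0,0,0,40,0,0,0,0,40,0,0,0,0,40,0,0,0,0]

```text
time: 18.15
tool_pos: [0.4137, 0.2777, 0.0985]
tool_rot: [-3.141, -0.0, 2.166]
contact_force: [-0.3, -0.5, -0.0]
opening: 0.0278
```

```bash
python3 fit.py w14 "[.4876,.311]"; python3 pl.py s9
```

```text
18.2 [0.4137097  0.27769895 0.09848169] [-0.21780321 -0.13804199  0.11766605] 0.03223558347680142
c1 177 top z [0.0755 0.0766]
c2 771 top z [0.0874 0.0884]
c3 446 top z [0.0823 0.0831]
ypos 745 top z [0.088  0.0891]
xneg 916 top z [0.0843 0.0856]
yneg 60 top z [0.0816 0.0824]
scene c1 27 [80.1 85.9 87.1]
scene c3 54 [60.7 76.9 81.6]
scene c4 47 [63.  77.7 82.3]
scene yp 37 [78.5 86.5 87.8]
scene yn 75 [64.6 77.7 81.7]
scene xn 6 [57.8 72.4 80.1]
scene xp 10 [84.3 85.  86. ]
top c1 48 [85.2 87.5 89.4]
top c4 39 [81.  84.3 86.9]
top yp 43 [86.1 89.7 91.6]
top yn 48 [78.9 82.2 85.2]
top xp 35 [82.9 86.2 90. ]
```

Emit:
jog_arm:
  rows: [40,0,0,10,0,40,0,0,10,0,40,0,0,6.5,0,25,0,0,0,0,15,0,0,0,0,4,0,0,0,0,4,0,0,0,0,4,0,0,0,0,4,0,0,0,0,4,0,0,-2,0,4,0,0,-2,0,4,0,0,-2,0,4,0,0,-3,0,4,0,0,-4,0,4,0,0,-5,0,4,0,0,0,0,4,0,0,0,0]
  grip_force: 25

```text
time: 20.0
tool_pos: [0.4139, 0.2779, 0.0905]
tool_rot: [3.141, 0.0, 2.166]
contact_force: [0.3, -0.8, -1.1]
opening: 0.0095
```

```bash
python3 fit.py w15 "[.4876,.311]"; python3 pl.py s10
```

```text
20.05 [0.41384088 0.27782228 0.09035968] [ 0.65137744  0.75594142 -0.21414831] 0.009629135093609175
c2 1083 top z [0.1044 0.1054]
c3 564 top z [0.1002 0.1011]
ypos 982 top z [0.1042 0.1052]
xneg 1454 top z [0.1011 0.103 ]
scene c1 22 [ 96.3 101.5 102.6]
scene c3 42 [50.2 66.7 87.8]
scene c4 53 [62.9 92.6 97.9]
scene yp 32 [ 94.2 101.2 103.7]
scene yn 81 [61.8 91.4 97.2]
scene xn 13 [66.5 67.9 98.1]
scene xp 17 [ 95.7 100.3 101.4]
top c1 47 [ 99.7 103.  105.3]
top c4 40 [ 95.   98.9 101.8]
top yp 54 [100.4 104.7 107.2]
top yn 59 [ 95.8  99.9 102.7]
top xp 36 [ 98.1 101.4 104. ]
```

View pics/s10.png

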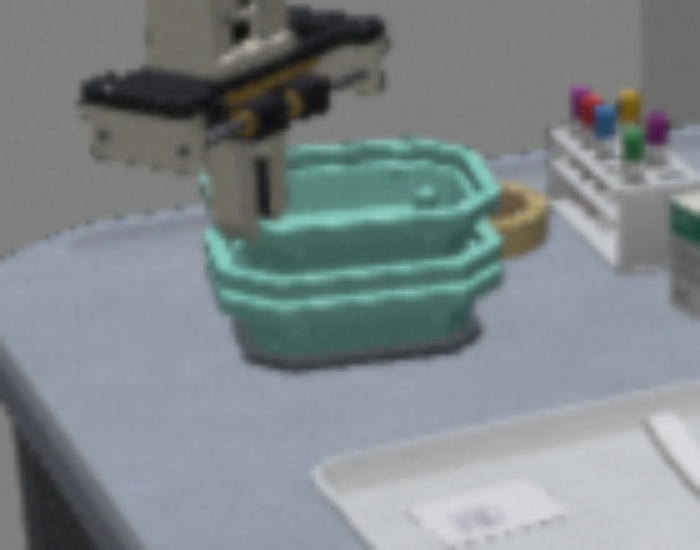

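The next tray stays in the stack and the peeled one hangs clear, nearly level. I'll grip firmer, raise it and carry it over.

Emit:
jog_arm:
  rows: [4,0,0,0,0,4,0,0,-5,0,4,0,0,-15,0,4,0,0,-20,0,4,0,0,-20,0,4,0,0,-15,0,4,0,0,0,0]
  grip_force: 40

```text
time: 20.85
tool_pos: [0.415, 0.2784, 0.1675]
tool_rot: [3.137, 0.001, 2.166]
contact_force: [-0.4, 0.1, 0.0]
opening: 0.0096
```

Emit:
jog_arm:
  rows: [4,-8.7,-4.7,0,0,4,-17.7,-9.7,0,0,4,-17.7,-9.7,0,0,4,-17.7,-9.7,0,0,4,-17.7,-9.7,0,0,4,-17.7,-9.7,0,0,4,-17.7,-9.7,0,0,4,-17.7,-9.7,0,0,4,-17.7,-9.7,0,0,4,-17.7,-9.7,0,0,4,-17.7,-9.7,0,0,4,-17.7,-9.7,0,0,4,-17.7,-9.7,0,0,4,-17.7,-9.7,0,0,4,-17.7,-9.7,0,0,4,-9,-5,0,0,4,0,0,0,0,4,0,0,15,0,4,0,0,15,0,4,0,0,5,0]

```text
time: 22.85
tool_pos: [0.4411, -0.0227, 0.1289]
tool_rot: [-3.14, -0.003, 2.167]
contact_force: [-0.1, 0.2, 0.3]
opening: 0.0093
```

```bash
python3 - <<'E'
from h import *
s=observe();print(s["time"],s["tool_pos"],s["contact_force"],s["opening"])
p,d=read_camera("top");W=cloud("top",d);cv2.imwrite("pics/top2.png",p[...,::-1])
g=cv2.inRange(cv2.cvtColor(p,cv2.COLOR_RGB2HSV),(70,25,40),(95,255,255))>0
q=g&(W[...,2]>.125)&(abs(W[...,1])<.15);q[:200]=0
X=W[q];print(q.sum(),X.mean(0),cv2.minAreaRect((X[:,:2]*1000).astype(np.float32)))
n=np.linalg.lstsq(np.c_[X[:,:2],np.ones(len(X))],X[:,2],rcond=None)[0];print("plane",n,"tilt",np.degrees(np.hypot(n[0],n[1])))
M=tool();p,d=read_camera("wrist");cv2.imwrite("pics/w16.png",p[...,::-1])
i=camera_info("wrist");W=cloud("wrist",d,i,M@np.array(i["tool_from_camera"]))
g=cv2.inRange(cv2.cvtColor(p,cv2.COLOR_RGB2HSV),(70,25,60),(95,255,255))>0
q=g&(W[...,2]>.132);q[300:]=0;X=W[q]
n=np.linalg.lstsq(np.c_[X[:,:2],np.ones(len(X))],X[:,2],rcond=None)[0];print("wrist",q.sum(),X[:,2].mean(),"tilt",np.degrees(np.hypot(n[0],n[1])),cv2.minAreaRect((X[:,:2]*1000).astype(np.float32)))
p,d=read_camera("scene");cv2.imwrite("pics/s11.png",p[...,::-1])
E
```

```text
22.85 [ 0.44109022 -0.02272383  0.12889592] [-0.11347267  0.19527435  0.27066541] 0.00928685253918944
1006 [0.53158912 0.0271024  0.19954579] ((518.9116821289062, 31.14551544189453), (133.35153198242188, 197.63653564453125), 44.47099304199219)
plane [-2.77699099 -0.67249399  1.69399019] tilt 163.70886301891642
wrist 13905 0.14313862261455598 tilt 13.178082686878676 ((474.47705078125, 50.8448486328125), (145.11505126953125, 76.10808563232422), 33.81849670410156)
```

View pics/s11.png

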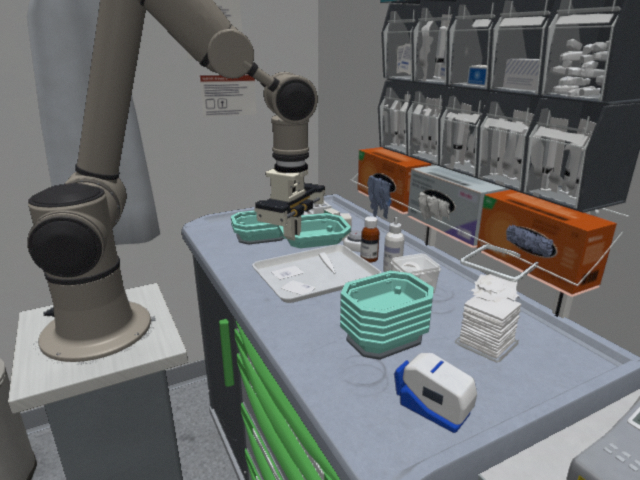

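The scene shows the tray held over the instrument tray, near level, with the stack of two left and everything else untouched. My tilt fit picked up gripper and inner-wall pixels, so I'll redo it on the rim only.

```bash
python3 - <<'E'
from h import *
a=np.radians(-10.7);e=np.array([[np.cos(a),np.sin(a)],[-np.sin(a),np.cos(a)]])
M=tool();p,d=read_camera("wrist")
W,q=rim(p,d,M,(300,640,100,300),.136,.149)
X=W[q]
for _ in range(4):
    n=np.linalg.lstsq(np.c_[X[:,:2],np.ones(len(X))],X[:,2],rcond=None)[0]
    r=X[:,2]-np.c_[X[:,:2],np.ones(len(X))]@n;X=X[abs(r)<max(.0012,r.std())]
print(len(X),"tilt",np.degrees(np.arctan(np.hypot(n[0],n[1]))),"z at centre",n@[.515,.010,1],n[:2],r.std())
print(cv2.minAreaRect((X[:,:2]*1000).astype(np.float32)))
z=np.load("top0.npz");d0=z["d"];p1,d1=read_camera("top");W0,W1=cloud("top",d0),cloud("top",d1)
def cen(p,W,sl,lo):
    g=cv2.inRange(cv2.cvtColor(p,cv2.COLOR_RGB2HSV),(70,25,60),(95,255,255))>0
    k=np.zeros_like(g);k[220:330,sl[0]:sl[1]]=1;k&=g&(W[...,2]>lo);return cv2.minAreaRect((W[k][:,:2]*1000).astype(np.float32)),np.percentile(W[k][:,2],95)
print("next",cen(p1,W1,(150,225),.055));print("b",cen(z["p"],W0,(410,485),.1),cen(p1,W1,(410,485),.1))
E
```

```text
10827 tilt 2.7777241904294967 z at centre 0.14135784821720626 [-0.0025262   0.04845264] 0.0005413314260735165
((475.15704345703125, 45.9334716796875), (146.46923828125, 64.99559783935547), 35.49335861206055)
next (((466.2939453125, 212.7663116455078), (334.3882751464844, 169.90272521972656), 78.9432144165039), np.float64(0.0709551665453027))
b (((501.6700134277344, -155.0654296875), (170.7753448486328, 432.3424987792969), 3.8106296062469482), np.float64(0.11856443669150585)) (((501.47332763671875, -155.33253479003906), (169.05638122558594, 433.35528564453125), 3.981412649154663), np.float64(0.11843718397375635))
```

Emit:
jog_arm:
  rows: [4,0,0,0,0,4,0,0,0,0,4,0,0,0,0]

```text
time: 23.4
tool_pos: [0.4425, -0.0236, 0.1306]
tool_rot: [3.141, 0.0, 2.166]
contact_force: [0.4, 0.4, -0.4]
opening: 0.0094
```

```bash
python3 -c "
from cell import *
print(hand_in())"
```

```text
the job is handed in; nothing more can be done
None
```

The job is handed in at about 23.4 s. The gripper is holding the top tray of the left stack, the one with three trays, over the middle of the instrument tray.

**How the peel went:** it was not one clean lift.
- **First lift:** I lifted corner 3, and at 8 mm up the tray was tilting with corner 1 still seated. It came off level before my next check at about 17 mm, so I couldn't confirm the 12 mm condition there.
- **Putting it back:** when I set it down, the +y side stayed about 5 mm high on its nubs. Pressing that side's rim, at up to about 23 N, did not reseat it. A light lift at corner 1 brought the tray up nearly level.
- **Peel condition:** I measured it only while pressing a corner down, not while lifting one.
    - Pressing corner 1 to about +2 mm raised corner 3 about 16 mm.
    - Pressing corner 3 to about −1.5 mm, at up to about 32 N, raised corner 1 about 14 mm.
- **Carry:** I then gripped corner 3, lifted the tray and carried it over.

**Last checks:**
- **Held tray:** the grip was set to 40 N and the fingers were 9.4 mm apart on the rim. The tray was tilted about 2.8° and its centre was about 121 mm above the worktop. From the gripper position, the centre should be within a few mm of the instrument tray's.
- **Next tray:** in the picture it was still in the stack. I have no precise position for it, because that fit took in stray pixels.
- **Other stack:** its fit also took in stray pixels, but gave the same result before and after.
- **Bystanders:** they looked undisturbed in the picture; I did not measure them.
- **Failed check:** my first tilt fit at the end (13° and 164°) was spoiled by gripper and wall pixels, so I replaced it with the rim-only fit above.

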